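# Seat a saxophone pad in the pad press

### The arm

A 6-joint arm with a two-finger parallel gripper is mounted at the origin on the work surface. World frame = base frame: x ahead of the robot, y to its left, z up, the work surface at z = 0. Lengths are in mm, angles in rad, forces in N, time in s.
With the tool pointing down it reaches from about 350 to 925 mm from the base axis. Payload 6.4 kg.
Tool frame: the origin (TCP) lies at the very end of the fingers, on their centre line; the grasp point (between the pads) lies 19 mm behind it (manip.hold_point_z is the distance from the TCP to the grasp point, in mm); z points along the fingers, y is the line along which they close (so a half turn about z gives the same grasp; the last joint's range is limited). The gripper opens to 94 mm and grips with 3 to 60 N. Pads are 16 mm wide; open, the fingers measure 119 mm over their backs; the gripper's body (75 mm by 177 mm) begins 78 mm behind the grasp point.
Start: joints at [0.996, 0.245, 1.558, -0, 1.339, -0.174], TCP at [253.599, 598.499, 205.455] pointing down, gripper open.
Joint ranges: [-3.13, 3.13], [-1.02, 2.26], [0.13, 2.54], [-0.95, 4.09], [0.21, 2.88], [-2.74, 2.74]. Speed limits (rad/s): [2.57, 2.57, 3.14, 3.14, 3.14, 3.14].

### API

Orientations are given as a 3x3 rotation matrix whose columns are the frame's x, y, z axes.
In Python, from rig import manip gives the robot as it stands.
- The arm moves only by the tool jog_arm, never from a script. Its argument "commands" is a list of rows, each a list of 7 numbers: the opening, from 0 (shut) to 1 (fully open), then the shift along the tool's x, y, z each as a share of 0.1 m, from -1 to 1, then the turn, a rotation vector about the tool's x, y, z each as a share of 0.5 rad, from -1 to 1. In form: [[claw, dx, dy, dz, ax, ay, az], ...]. A call has exactly 8 rows; each row is the pose to reach, as a shift and turn from the pose commanded when the call began, along the tool's axes at that moment; what a row does not reach only later rows make up. A row lasts 1/10 s, in which the tool goes at most 50 mm and 8.59 degrees, less where a joint would pass 70% of its speed; a pose out of reach is approached as far as the arm can. A call with a number of a shift or a turn outside -1 to 1 is refused whole. A call with a gripper value outside its range is refused whole. The fingers move at their own pace and stop on an object; the grip force is fixed at half the most. Time passes only in rows, so rows that repeat a pose let the fingers close, or fill a call up. It gives the time, the measured TCP pose, the force, the opening and the grip force at its end, in the units of the state.
- manip.sense(): the state, without advancing time (a new reading comes with each control period).
- manip.grab_frame(name): name is "side" or "top"; returns a dict with "pixels" (420x560x3 uint8, blue, green, red), "fx", "fy", "cx", "cy" (pixels), "R" (3x3) and "t" (3): a world point X has camera coordinates R X + t. Camera axes: x right, y down, z forward; pixel columns grow to the right and rows downward; lengths in mm; the calibration is good to about 2 mm. A picture is of the moment at which its call begins. There is no depth.
- manip.sign_off(): hands the job in; it is judged then, once.
The state is a dict: "t": time; "q": joint angles; "qd": joint speeds; "effort": joint torques, N m; "position": TCP position; "orientation": TCP orientation; "contact_force": force on the tool from outside, world axes, zero at the start; "torque": the same for the moment, N m; "finger_gap": opening from 0.0 (shut) to 1.0 (fully open); "finger_force": force on a finger pad.
Only numpy, scipy, OpenCV 4.12 (cv2) and the standard library are available. Lean on these libraries where they do the work, as an engineer would, in place of code of your own. Each camera call takes 0.05 s, during which the arm holds its last target. There are 200 camera calls.

### The job

On the blue pad-seating press, crank the black handwheel until the tone hole of the brass tube stands centred under the pad of the sprung plunger (pointer and index in line). Only then press the plunger's cap down 8 mm, until the groove round its stem is level with the top of the guide bush and the pad just rests on the tone hole; do not crush the pad by pressing 12 mm or more, and finish while still holding the plunger there with the arm. Leave the mug, jar and screwdriver where they are.

Things in the scene. Friction and masses are not known exactly. Their poses are not given: they have to be found in the camera images.
- wheel_top (a point): Centre of the top of the black handwheel's rim, on its upright axis, 84 mm above the bench; turns with the wheel, z up. The wheel is a solid disc 60 mm in diameter, rim 22 mm high, a white tick on it, to grip from above across the rim at any yaw. Below it: 12 mm of shaft, a pinion box 36 mm square, the blue base plate (top at 20 mm).
- handwheel (a joint): Angle of the handwheel, rad, 0 to 6.4 at its stops, growing CLOCKWISE seen from above. It stays where left (friction 0.06 N m). A rack moves the carriage with the tube 10 mm per rad, towards the handwheel as the angle grows. Starts at 0 to 1.8; the hole is centred at about 5.0.
- tone_hole (a point): Centre of the tone hole's rim: a round brass chimney 22 mm in diameter on top of a brass tube (44 mm diameter, 120 mm long) in wooden cradles on a steel carriage. Starts 32 to 50 mm from the plunger axis, on the side away from the handwheel, and travels straight through that axis. A brass pointer on the carriage's edge meets a brass index on the base when centred.
- pad (a point): Centre of the underside of the pad, a disc 26 mm in diameter in a brass cup at the plunger's lower end, 8 mm above the tone hole's rim when the plunger is up. The plunger hangs in a blue overarm 32 mm wide.
- cap_top (a point): Centre of the flat top of the plunger's black cap, on the plunger axis, 209 mm above the bench when up. The cap is a disc 32 mm in diameter, 12 mm thick, on a 12 mm steel stem; the guide bush's top is at 175 mm, the overarm's at 165 mm. The handwheel's axis is 165 mm away, level.
- plunger (a joint): How far the plunger is pressed down in m: 0 up, 0.008 when the groove is level with the bush, stop at 0.014. A spring pushes it back up: 4.5 N at the start, 0.9 N more per mm (about 12 N at 8 mm).
- plunger_rod: The whole moving plunger: pad cup below, steel stem, black cap on top (the part to press). Origin at the centre of the pad's underside, z up.
- press: Blue frame of the press, fixed to the bench: base plate 150 x 360 x 20 mm, column, overarm. Origin on the bench; y runs along the carriage's travel. Handwheel at x 0, y -0.115 m; plunger at x 0.010, y 0.050; column 145 mm high at x -0.057, y 0.050 (robot's side); overarm 139 to 165 mm high, out to x 0.034.
- mug: White mug, 80 mm in diameter, 92 mm high, origin under its centre; to be left alone.
- jar: Amber jar, 56 mm in diameter, 70 mm high, origin under its centre; to be left alone.
- screwdriver: Wooden-handled screwdriver, 190 mm long, lying on the bench on the robot's side of the press; to be left alone.

How it is judged:
By the outcome, as a careful person would: the job done as asked, in the order asked, and still so for the second after the job is handed in, while the arm keeps its last pose, push and grip.
It also fails if it takes over 70 s, if anything falls off the work surface, if the arm or the gripper's body presses on something with over 40 N, if the wrist force passes 120 N, or if a joint passes its speed limit or range.

## Working session

There is one attempt and no reset: what is moved stays moved. The work goes in short steps, Python scripts to look and compute and a tool call to move; the robot and the scene stay as the last step left them, time stands still between calls to the robot, and variables do not carry over. Pictures are saved under pics/ and viewed, at most 10 in all, crops included, and the job is handed in when it is done.

Besides the shell and the picture viewer there is one more tool, called as name(argument=value, ...) on one line, values as JSON. jog_arm: Moves the arm, as the interface text tells. Shift numbers are shares of 0.1 m and turn numbers shares of 0.5 rad, none past 1 either way. Its arguments: {"type":"object","properties":{"commands":{"type":"array","items":{"type":"array","items":{"type":"number"}}}},"required":["commands"]}

```bash
mkdir -p pics; cat > h.py <<'E'
import numpy as np,cv2
from rig import manip
def shot(n,f):
    d=manip.grab_frame(n); d['pixels']=np.array(d['pixels'],np.uint8); cv2.imwrite('pics/'+f,d['pixels']); 
    for k in('R','t'): d[k]=np.array(d[k],float)
    return d
def proj(d,X):
    c=np.asarray(X,float)@d['R'].T+d['t']; return np.stack([d['fx']*c[...,0]/c[...,2]+d['cx'],d['fy']*c[...,1]/c[...,2]+d['cy']],-1)
def plane(d,uv,z):
    r=d['R'].T@np.array([(uv[0]-d['cx'])/d['fx'],(uv[1]-d['cy'])/d['fy'],1]); o=-d['R'].T@d['t']
    return o+r*(z-o[2])/r[2]
E
python3 - <<'E'
from h import *
for n in('side','top'):
    d=shot(n,n+'1.png'); print(n,-d['R'].T@d['t'],d['R'].round(2).tolist(),d['fx'])
s=manip.sense(); print(np.round(s['orientation'],3),s['finger_gap'],s['contact_force'])
E
```

```text
side [  139.39513215 -1054.96618129   812.38464346] [[0.93, -0.36, -0.0], [-0.18, -0.47, -0.86], [0.31, 0.81, -0.51]] 503.2863154551104
top [ 372.38955798   11.64853958 1267.0211191 ] [[0.02, -1.0, -0.01], [-0.99, -0.01, -0.14], [0.14, 0.01, -0.99]] 515.779600184452
[[-0.921  0.39  -0.001]
 [ 0.39   0.921 -0.001]
 [ 0.    -0.002 -1.   ]] 0.9996764239253227 [ 0.93816637 -0.41021351 -0.44469075]
```

View pics/top1.png

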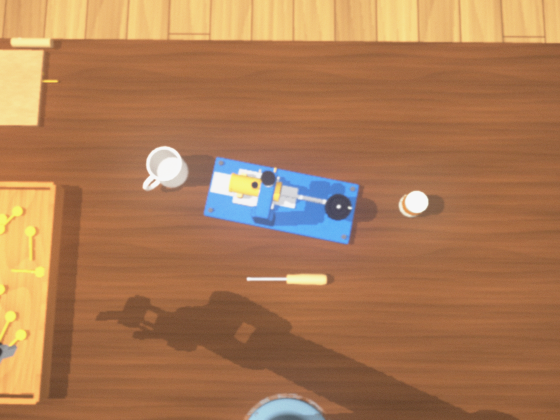

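View pics/side1.png

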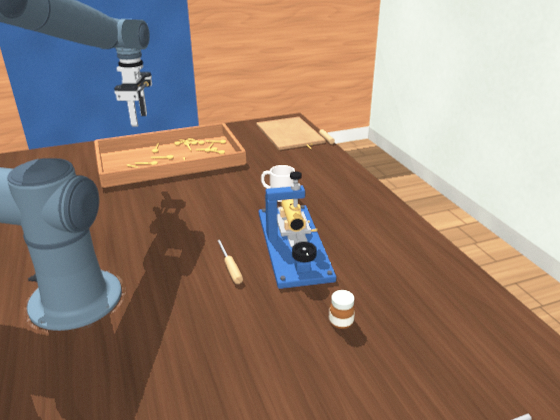

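The top view shows the wheel near (338,207), the cap near (268,178) and the tone hole near (255,185). In the side view the wheel is near (304,251) and the cap near (296,176). Next I'll locate them by masks.

```bash
cat > loc.py <<'E'
from h import *
def blob(im,c,r,thr=60):
    m=(im.max(2)<thr).astype(np.uint8); w=np.zeros_like(m); cv2.circle(w,c,r,1,-1); m&=w
    n,l,s,ce=cv2.connectedComponentsWithStats(m); i=1+np.argmax(s[1:,4]); 
    p=cv2.findContours((l==i).astype(np.uint8),0,1)[0][0]
    return ce[i],s[i],cv2.fitEllipse(cv2.convexHull(p))
E
python3 - <<'E'
from loc import *
T=shot('top','t2.png');S=shot('side','s2.png')
for d,n,pts in((T,'top',(((338,207),20,73+11,'wheel'),((268,178),13,203,'cap'))),(S,'side',(((304,251),18,73,'wheel'),((296,176),9,203,'cap')))):
    for c,r,z,nm in pts:
        ce,s,e=blob(d['pixels'],c,r); print(n,nm,ce.round(1),s,np.round(e[0]+e[1],1),plane(d,ce,z).round(1),plane(d,ce,z-11).round(1))
# blue base corners
hsv=cv2.cvtColor(T['pixels'],cv2.COLOR_BGR2HSV); m=cv2.inRange(hsv,(105,150,80),(125,255,255)); m[:140]=0;m[260:]=0;m[:,:190]=0;m[:,380:]=0
p=np.vstack(cv2.findContours(m,0,1)[0]); b=cv2.boxPoints(cv2.minAreaRect(p)); P=np.array([plane(T,q,20) for q in b]); print(b,P.round(1),P.mean(0))
a=cv2.resize(T['pixels'][140:260,190:370],None,fx=4,fy=4,interpolation=2)
b=cv2.resize(S['pixels'][160:290,240:350],None,fx=3.7,fy=3.7,interpolation=2)
cv2.imwrite('pics/a.png',a);cv2.imwrite('pics/b.png',b)
E
```

```text
Traceback (most recent call last):
  File "loc.py", line 4, in blob
    n,l,s,ce=cv2.connectedComponentsWithStats(m); i=1+np.argmax(s[1:,4]);
                                                      ~~~~~~~~~^^^^^^^^^
ValueError: attempt to get argmax of an empty sequence
```

```bash
python3 - <<'E'
from loc import *
T=cv2.imread('pics/top1.png');S=cv2.imread('pics/side1.png')
print(T.shape,T.dtype); print(T[207,316:362].max(1),T[178,255:282].max(1)); print(S[251,286:324].max(1),S[176,286:306].max(1))
cv2.imwrite('pics/a.png',cv2.resize(T[140:260,190:370],None,fx=4,fy=4,interpolation=2))
E
```

```text
(420, 560, 3) uint8
[213 211 211 213 210 212 210 203 169 127 101  95  93  87  88  94  94  97
  90 106 159 221 235 225 174 113  90  88  88  90  93 130 204 225 215 210
 209 203 178 129 124 125 124 128 125 124] [237 234 231 230 223 183 130 104 101 101  98 101 100  99 101  97  99  96
  99 116 148 181 221 230 219 212 213]
[156 156 158 156 167 177  79  37  45  45  47  46  48  49  35  32  35  41
  43  41  32  32  35  51  47  48  46  50  46  38  94 153 155 153 163 202
 223 224] [252 252 248 222  28  30  35  43  44  41  41  41  40  36  36  77 124 126
 127 130]
```

View pics/a.png

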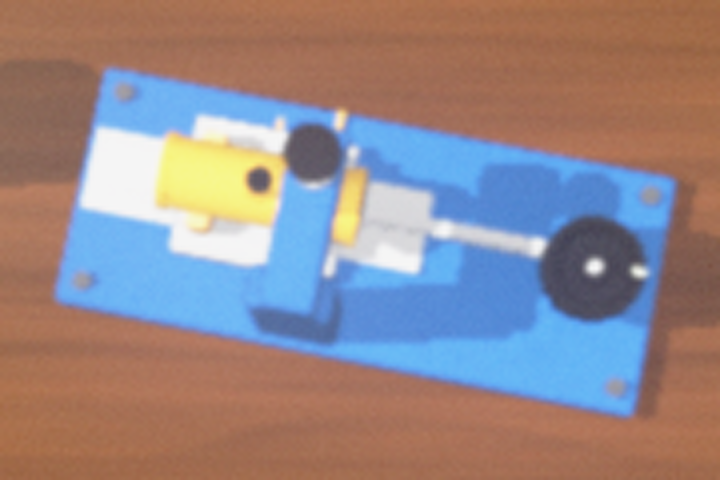

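The crop (4x, offset 190,140) shows the wheel centre at (594,267), the tick at (640,271), the cap at (313,152), the hole at (259,180), the pointer at (279,125) and the index at (341,118).

```bash
python3 - <<'E'
from loc import *
T=shot('top','t2.png');S=shot('side','s2.png')
for d,n,th,pts in((T,'top',150,(((338,207),20,84,'wheel'),((268,178),13,209,'cap'))),(S,'side',85,(((304,251),18,73,'wheel'),((296,176),9,203,'cap')))):
    for c,r,z,nm in pts:
        ce,s,e=blob(d['pixels'],c,r,th); print(n,nm,ce.round(1),s,np.round(e[0]+e[1],1),plane(d,e[0],z).round(1))
m=cv2.inRange(cv2.cvtColor(T['pixels'],cv2.COLOR_BGR2HSV),(95,130,80),(125,255,255)); m[:140]=0;m[260:]=0;m[:,:190]=0;m[:,380:]=0
b=cv2.boxPoints(cv2.minAreaRect(np.vstack(cv2.findContours(m,0,1)[0]))); P=np.array([plane(T,q,20) for q in b]); C=P.mean(0); print(P.round(1),C)
w=P[np.argsort(P[:,1])]; y=w[2:].mean(0)-w[:2].mean(0); a=np.arctan2(-y[0],y[1]); x=np.array([np.cos(a),np.sin(a)]);yy=np.array([-x[1],x[0]])
print('yaw',a,'wheel',C[:2]-115*yy,'plunger',C[:2]+10*x+50*yy)
g=lambda u,v,z:((plane(T,(190+u/4,140+v/4),z)[:2]-C[:2])@np.c_[x,yy]).round(1)
print('hole',g(259,180,125),'tick',g(640,271,84),'wheel',g(594,267,84))
q=manip.sense(); print(q['orientation'])
E
```

```text
top wheel [337.6 206.6] [325 194  26  26 504] [337.8 206.7  25.4  26. ] [ 549.8 -112.4   84. ]
top cap [267.8 177.8] [261 171  15  14 156] [267.9 177.9  13.4  14.2] [589.9  46.8 209. ]
side wheel [303.7 251.7] [292 242  24  20 391] [303.9 251.7  20.3  25.6] [ 549.5 -113.4   73. ]
side cap [295.6 175.3] [290 171  12   9  81] [295.6 175.2   8.3  11.6] [590.7  47.7 203. ]
[[ 533.6  207.4   20. ]
 [ 680.1  184.4   20. ]
 [ 614.3 -170.6   20. ]
 [ 470.3 -142.1   20. ]] [574.57360442  19.78866341  20.        ]
yaw -0.18128025245231918 wheel [553.84037003 -93.3269102 ] plunger [593.42419099  67.16645764]
hole [ 4.9 60.9] tick [   2.4 -162.5] wheel [  -0.5 -136. ]
[[-9.20747914e-01  3.90157860e-01 -3.49286856e-04]
 [ 3.90157999e-01  9.20747775e-01 -5.19870974e-04]
 [ 1.18773349e-04 -6.14947176e-04 -9.99999804e-01]]
```

```bash
cat > plan.py <<'E'
from h import *
def plan(wps,start=None):
    "wps: (x,y,z,yaw of tool x); tool down; prints shares per call, splitting long moves"
    s=manip.sense(); R=np.array(s['orientation']); p=np.array(s['position'],float); yaw=np.arctan2(R[1,0],R[0,0])
    print('now',p.round(1),round(yaw,3),np.round(s['q'],2))
    for x,y,z,w in wps:
        T=np.array([x,y,z],float)
        for _ in range(20):
            R=np.array([[np.cos(yaw),np.sin(yaw),0],[np.sin(yaw),-np.cos(yaw),0],[0,0,-1]])
            d=R.T@(T-p)/100; a=-((w-yaw+np.pi)%(2*np.pi)-np.pi)/.5
            k=min(1,1/max(1e-9,abs(d).max())); d=(d*k).round(2); a=round(float(np.clip(a,-1,1)),2)
            if not d.any() and abs(a)<.02: break
            p=p+R@d*100; yaw-=a*.5; print(d.tolist(),a,'->',p.round(0),round(yaw,2))
E
python3 - <<'E'
from plan import *
T=shot('top','t3.png'); w=np.array([549.6,-112.9]);c=np.array([590.2,47.2]); a=-.188; B=np.array([[np.cos(a),-np.sin(a)],[np.sin(a),np.cos(a)]])
for z in(105,115,125): print(z,((plane(T,(190+258.5/4,140+180/4),z)[:2]-c)@B).round(1))
plan([(253.6,598.5,300,2.741),(549.6,-112.9,300,3.6),(549.6,-112.9,120,3.6),(549.6,-112.9,62,3.6)])
E
```

```text
105 [-2.3 33.3]
115 [-4.  32.3]
125 [-5.8 31.4]
now [253.5 598.4 205.2] 2.741 [ 1.    0.25  1.56 -0.    1.34 -0.17]
[-0.0, 0.0, -0.95] -0.0 -> [254. 598. 300.] 2.74
[-1.0, -0.98, 0.0] -1.0 -> [307. 469. 300.] 3.24
[-0.3, -1.0, 0.0] -0.72 -> [347. 373. 300.] 3.6
[0.06, -1.0, 0.0] 0.0 -> [386. 280. 300.] 3.6
[0.07, -1.0, 0.0] 0.0 -> [424. 188. 300.] 3.6
[0.06, -1.0, 0.0] 0.0 -> [463.  95. 300.] 3.6
[0.07, -1.0, 0.0] 0.0 -> [501.   3. 300.] 3.6
[0.06, -1.0, 0.0] 0.0 -> [540. -90. 300.] 3.6
[0.02, -0.25, 0.0] 0.0 -> [ 549. -113.  300.] 3.6
[-0.0, 0.0, 1.0] 0.0 -> [ 549. -113.  200.] 3.6
[-0.0, 0.0, 0.8] 0.0 -> [ 549. -113.  120.] 3.6
[-0.0, 0.0, 0.58] 0.0 -> [ 549. -113.   62.] 3.6
```

jog_arm(commands=[[1,0,0,-0.95,0,0,0],[1,0,0,-0.95,0,0,0],[1,0,0,-0.95,0,0,0],[1,0,0,-0.95,0,0,0],[1,0,0,-0.95,0,0,0],[1,0,0,-0.95,0,0,0],[1,0,0,-0.95,0,0,0],[1,0,0,-0.95,0,0,0]])

```text
t: 1.15
position: [253.4, 598.2, 299.4]
orientation: [[-0.921, 0.39, -0.001], [0.39, 0.921, -0.001], [0.0, -0.002, -1.0]]
contact_force: [0.1, -0.1, 0.6]
finger_gap: 1.001
finger_force: 0.0
```

jog_arm(commands=[[1,-0.25,-0.24,0,0,0,-0.25],[1,-0.5,-0.49,0,0,0,-0.5],[1,-0.75,-0.73,0,0,0,-0.75],[1,-1,-0.98,0,0,0,-1],[1,-1,-0.98,0,0,0,-1],[1,-1,-0.98,0,0,0,-1],[1,-1,-0.98,0,0,0,-1],[1,-1,-0.98,0,0,0,-1]])

```text
t: 1.95
position: [307.0, 470.1, 300.3]
orientation: [[-0.995, -0.1, -0.0], [-0.1, 0.995, -0.0], [0.0, -0.0, -1.0]]
contact_force: [-0.8, -0.2, -0.8]
finger_gap: 1.0
finger_force: 0.0
```

jog_arm(commands=[[1,-0.1,-0.3,0,0,0,-0.2],[1,-0.2,-0.6,0,0,0,-0.4],[1,-0.3,-0.8,0,0,0,-0.6],[1,-0.3,-1,0,0,0,-0.72],[1,-0.3,-1,0,0,0,-0.72],[1,-0.3,-1,0,0,0,-0.72],[1,-0.3,-1,0,0,0,-0.72],[1,-0.3,-1,0,0,0,-0.72]])

```text
t: 2.75
position: [346.9, 373.5, 300.4]
orientation: [[-0.896, -0.444, -0.0], [-0.444, 0.896, 0.0], [0.0, 0.0, -1.0]]
contact_force: [0.0, -1.1, -0.6]
finger_gap: 0.997
finger_force: 0.0
```

Tracks well; continue.

jog_arm(commands=[[1,0,-0.3,0,0,0,0],[1,0,-0.6,0,0,0,0],[1,0.06,-1,0,0,0,0],[1,0.06,-1,0,0,0,0],[1,0.06,-1,0,0,0,0],[1,0.06,-1,0,0,0,0],[1,0.06,-1,0,0,0,0],[1,0.06,-1,0,0,0,0]])

```text
t: 3.55
position: [385.8, 281.2, 300.4]
orientation: [[-0.896, -0.445, -0.0], [-0.445, 0.896, 0.0], [0.0, 0.0, -1.0]]
contact_force: [-0.9, -0.5, -0.0]
finger_gap: 0.999
finger_force: 0.0
```

jog_arm(commands=[[1,0,-0.3,0,0,0,0],[1,0,-0.6,0,0,0,0],[1,0.07,-1,0,0,0,0],[1,0.07,-1,0,0,0,0],[1,0.07,-1,0,0,0,0],[1,0.07,-1,0,0,0,0],[1,0.07,-1,0,0,0,0],[1,0.07,-1,0,0,0,0]])

```text
t: 4.35
position: [423.9, 188.6, 300.4]
orientation: [[-0.896, -0.445, -0.0], [-0.445, 0.896, 0.0], [0.0, 0.0, -1.0]]
contact_force: [0.0, 0.8, -1.1]
finger_gap: 1.0
finger_force: 0.0
```

jog_arm(commands=[[1,0,-0.3,0,0,0,0],[1,0,-0.6,0,0,0,0],[1,0.06,-1,0,0,0,0],[1,0.06,-1,0,0,0,0],[1,0.06,-1,0,0,0,0],[1,0.06,-1,0,0,0,0],[1,0.06,-1,0,0,0,0],[1,0.06,-1,0,0,0,0]])

```text
t: 5.15
position: [462.9, 96.3, 300.5]
orientation: [[-0.896, -0.445, 0.0], [-0.445, 0.896, 0.0], [-0.0, 0.0, -1.0]]
contact_force: [-0.8, -0.3, 0.1]
finger_gap: 1.002
finger_force: 0.0
```

jog_arm(commands=[[1,0,-0.3,0,0,0,0],[1,0,-0.6,0,0,0,0],[1,0.07,-1,0,0,0,0],[1,0.07,-1,0,0,0,0],[1,0.07,-1,0,0,0,0],[1,0.07,-1,0,0,0,0],[1,0.07,-1,0,0,0,0],[1,0.07,-1,0,0,0,0]])

```text
t: 5.95
position: [501.0, 3.6, 300.6]
orientation: [[-0.896, -0.445, 0.0], [-0.445, 0.896, -0.0], [-0.0, -0.0, -1.0]]
contact_force: [0.3, -1.4, 0.3]
finger_gap: 0.999
finger_force: 0.0
```

jog_arm(commands=[[1,0,-0.3,0,0,0,0],[1,0,-0.6,0,0,0,0],[1,0.06,-1,0,0,0,0],[1,0.06,-1,0,0,0,0],[1,0.06,-1,0,0,0,0],[1,0.06,-1,0,0,0,0],[1,0.06,-1,0,0,0,0],[1,0.06,-1,0,0,0,0]])

```text
t: 6.75
position: [540.0, -88.7, 300.7]
orientation: [[-0.896, -0.444, 0.0], [-0.444, 0.896, -0.0], [-0.0, -0.0, -1.0]]
contact_force: [-0.2, 0.4, 0.2]
finger_gap: 1.002
finger_force: 0.0
```

```bash
python3 -c "
from plan import *
plan([(549.6,-112.9,200,3.6),(549.6,-112.9,62,3.6)])"
```

```text
now [540.  -88.7 300.7] -2.681 [-0.37 -0.06  1.71  0.    1.49 -2.4 ]
[0.02, -0.26, 1.0] 0.0 -> [ 550. -113.  201.] -2.68
[0.0, 0.0, 0.01] 0.0 -> [ 550. -113.  200.] -2.68
[0.0, 0.0, 1.0] 0.0 -> [ 550. -113.  100.] -2.68
[0.0, 0.0, 0.38] 0.0 -> [ 550. -113.   62.] -2.68
```

jog_arm(commands=[[1,0.02,-0.26,0.3,0,0,0],[1,0.02,-0.26,0.6,0,0,0],[1,0.02,-0.26,1,0,0,0],[1,0.02,-0.26,1,0,0,0],[1,0.02,-0.26,1,0,0,0],[1,0.02,-0.26,1,0,0,0],[1,0.02,-0.26,1,0,0,0],[1,0.02,-0.26,1,0,0,0]])

```text
t: 7.55
position: [550.7, -114.1, 202.3]
orientation: [[-0.896, -0.443, 0.003], [-0.443, 0.896, -0.001], [-0.002, -0.002, -1.0]]
contact_force: [0.7, 0.2, 0.7]
finger_gap: 1.002
finger_force: 0.0
```

jog_arm(commands=[[1,0,0,0.2,0,0,0],[1,0,0,0.4,0,0,0],[1,0,0,0.6,0,0,0],[1,0,0,0.8,0,0,0],[1,0,0,1,0,0,0],[1,0,0,1,0,0,0],[1,0,0,1,0,0,0],[1,0,0,1,0,0,0]])

```text
t: 8.35
position: [551.0, -114.3, 102.2]
orientation: [[-0.896, -0.443, 0.003], [-0.443, 0.896, -0.001], [-0.002, -0.002, -1.0]]
contact_force: [-0.4, -0.6, -0.1]
finger_gap: 1.004
finger_force: 0.0
```

jog_arm(commands=[[1,0,0,0.1,0,0,0],[1,0,0,0.2,0,0,0],[1,0,0,0.3,0,0,0],[1,0,0,0.38,0,0,0],[1,0,0,0.38,0,0,0],[0.8,0,0,0.38,0,0,0],[0.7,0,0,0.38,0,0,0],[0.7,0,0,0.38,0,0,0]])

```text
t: 9.15
position: [550.3, -114.0, 63.0]
orientation: [[-0.896, -0.443, 0.001], [-0.443, 0.896, -0.0], [-0.001, -0.001, -1.0]]
contact_force: [-1.0, -0.7, 0.6]
finger_gap: 0.783
finger_force: 0.0
```

jog_arm(commands=[[0.66,0,0,0,0,0,0],[0.6,0,0,0,0,0,0],[0.5,0,0,0,0,0,0],[0.5,0,0,0,0,0,0],[0.4,0,0,0,0,0,0],[0.4,0,0,0,0,0,0],[0.4,0,0,0,0,0,0],[0.4,0,0,0,0,0,0]])

```text
t: 9.95
position: [549.8, -113.5, 62.7]
orientation: [[-0.896, -0.443, -0.0], [-0.443, 0.896, 0.001], [-0.0, 0.001, -1.0]]
contact_force: [-3.4, 3.6, 5.7]
finger_gap: 0.633
finger_force: 30.0
```

jog_arm(commands=[[0.4,0,0,0,0,0,0.15],[0.4,0,0,0,0,0,0.3],[0.4,0,0,0,0,0,0.45],[0.4,0,0,0,0,0,0.6],[0.4,0,0,0,0,0,0.75],[0.4,0,0,0,0,0,0.9],[0.4,0,0,0,0,0,1],[0.4,0,0,0,0,0,1]])

```text
t: 10.75
position: [549.8, -113.2, 62.7]
orientation: [[-0.999, 0.042, -0.0], [0.042, 0.999, 0.001], [0.001, 0.001, -1.0]]
contact_force: [-2.7, 5.9, 6.4]
finger_gap: 0.634
finger_force: 30.0
```

jog_arm(commands=[[0.4,0,0,0,0,0,0.15],[0.4,0,0,0,0,0,0.3],[0.4,0,0,0,0,0,0.45],[0.4,0,0,0,0,0,0.6],[0.4,0,0,0,0,0,0.75],[0.4,0,0,0,0,0,0.9],[0.4,0,0,0,0,0,1],[0.4,0,0,0,0,0,1]])

```text
t: 11.55
position: [549.9, -112.8, 62.7]
orientation: [[-0.857, 0.516, -0.0], [0.516, 0.857, 0.002], [0.001, 0.001, -1.0]]
contact_force: [-2.0, 6.4, 6.7]
finger_gap: 0.637
finger_force: 30.0
```

```bash
python3 -c "
from h import *
T=shot('top','t4.png')['pixels'];S=shot('side','s4.png')['pixels']
a=cv2.resize(T[140:220,200:340],(700,400),interpolation=2)
cv2.imwrite('pics/c.png',a)"
```

```text
(no output)
```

View pics/c.png

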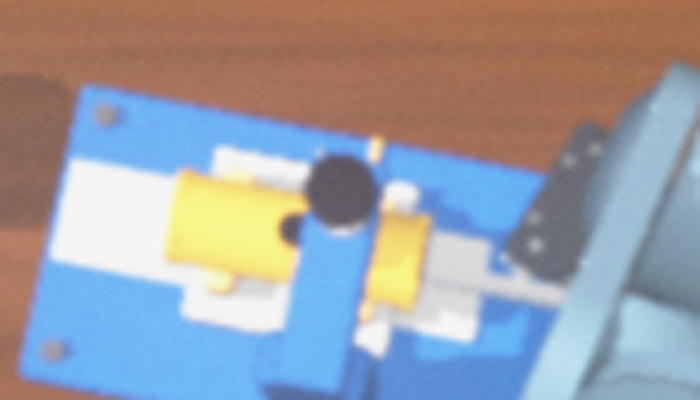

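The crop (5x, offset 200,140) shows the carriage moved about 10 mm towards the wheel. The index is at (376,148), the hole is partly hidden at about (292,230), and the pointer is hidden by the cap. I'll check the side view.

```bash
python3 -c "
from h import *
f=lambda n:cv2.resize(cv2.imread(n)[165:265,260:325],(390,600),interpolation=2)
cv2.imwrite('pics/d.png',np.hstack([f('pics/s2.png'),f('pics/s4.png')]))"
```

```text
(no output)
```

View pics/d.png

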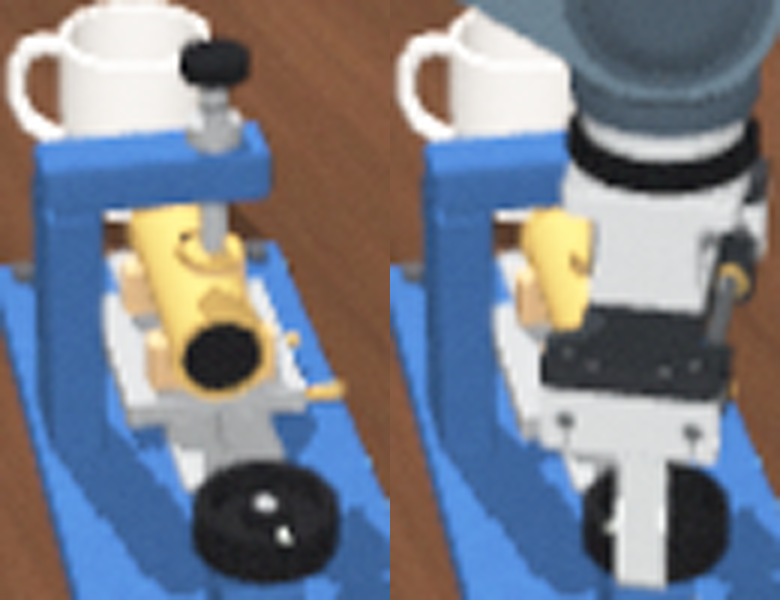

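In the initial side crop (6x, offset 260,165) the pointer is at (292,338) and the index bar at (325,390). The arm hides both now, so I'll triangulate from the earlier pictures.

```bash
cat > tri.py <<'E'
from h import *
def tri(dT,uT,dS,uS):
    P=[np.diag([d['fx'],d['fy'],1])@np.c_[d['R'],d['t']]+np.outer([d['cx'],d['cy'],0],np.r_[d['R'][2],d['t'][2]]) for d in(dT,dS)]
    X=cv2.triangulatePoints(P[0],P[1],np.array(uT,float),np.array(uS,float)).ravel(); return X[:3]/X[3]
c=np.array([590.2,47.2]); a=-.188; B=np.array([[np.cos(a),-np.sin(a)],[np.sin(a),np.cos(a)]])
E
python3 - <<'E'
from tri import *
T=shot('top','x.png');S=shot('side','x2.png')
for n,u,v in(('ptr',(259.75,171.25),(308.7,221.3)),('idx',(275.25,169.5),(314.2,230))):
    X=tri(T,u,S,v); print(n,X.round(1),'rel plunger, press axes',((X[:2]-c)@B).round(1))
# tube left end edge, initial and now (brass mask leftmost) + brass index location
for f in('t2','t4'):
    im=cv2.imread(f'pics/{f}.png'); m=cv2.inRange(cv2.cvtColor(im,cv2.COLOR_BGR2HSV),(18,120,120),(35,255,255)); m[:155]=0;m[205:]=0;m[:,:215]=0;m[:,300:]=0
    n,l,s,ce=cv2.connectedComponentsWithStats(m); print(f,[(s[i].tolist(),ce[i].round(1).tolist()) for i in range(1,n) if s[i,4]>4])
E
```

```text
ptr [643.   72.7  31.6] rel plunger, press axes [47.1 34.9]
idx [647.2  35.7  23.8] rel plunger, press axes [58.1 -0.6]
t2 [([230, 174, 31, 21, 253], [245.0, 184.3]), ([274, 183, 7, 17, 62], [277.2, 190.7])]
t4 [([236, 175, 25, 17, 106], [249.1, 180.0]), ([274, 183, 11, 18, 120], [279.3, 191.1]), ([234, 187, 23, 8, 76], [244.5, 191.1])]
```

jog_arm(commands=[[0.4,0,0,0,0,0,0.15],[0.4,0,0,0,0,0,0.3],[0.4,0,0,0,0,0,0.45],[0.4,0,0,0,0,0,0.6],[0.4,0,0,0,0,0,0.75],[0.4,0,0,0,0,0,0.9],[0.4,0,0,0,0,0,1],[0.4,0,0,0,0,0,1]])

```text
t: 12.55
position: [550.1, -112.6, 62.7]
orientation: [[-0.505, 0.863, 0.001], [0.863, 0.505, 0.002], [0.002, 0.002, -1.0]]
contact_force: [-0.5, 7.4, 5.2]
finger_gap: 0.632
finger_force: 30.0
```

jog_arm(commands=[[0.4,0,0,0,0,0,0.15],[0.4,0,0,0,0,0,0.3],[0.4,0,0,0,0,0,0.45],[0.4,0,0,0,0,0,0.6],[0.4,0,0,0,0,0,0.75],[0.4,0,0,0,0,0,0.9],[0.4,0,0,0,0,0,1],[0.4,0,0,0,0,0,1]])

```text
t: 13.35
position: [550.5, -112.5, 62.7]
orientation: [[-0.029, 1.0, 0.001], [1.0, 0.029, 0.002], [0.002, 0.002, -1.0]]
contact_force: [0.8, 7.7, 4.4]
finger_gap: 0.635
finger_force: 30.0
```

jog_arm(commands=[[0.4,0,0,0,0,0,0.15],[0.4,0,0,0,0,0,0.3],[0.4,0,0,0,0,0,0.45],[0.4,0,0,0,0,0,0.6],[0.4,0,0,0,0,0,0.75],[0.4,0,0,0,0,0,0.9],[0.4,0,0,0,0,0,1],[0.4,0,0,0,0,0,1]])

```text
t: 14.15
position: [550.8, -112.6, 62.7]
orientation: [[0.454, 0.891, 0.002], [0.891, -0.454, 0.002], [0.003, 0.001, -1.0]]
contact_force: [2.4, 6.9, 3.0]
finger_gap: 0.638
finger_force: 30.0
```

jog_arm(commands=[[0.4,0,0,0,0,0,0.15],[0.4,0,0,0,0,0,0.3],[0.4,0,0,0,0,0,0.45],[0.4,0,0,0,0,0,0.6],[0.4,0,0,0,0,0,0.75],[0.4,0,0,0,0,0,0.9],[0.4,0,0,0,0,0,1],[0.4,0,0,0,0,0,1]])

```text
t: 14.95
position: [551.1, -112.8, 62.7]
orientation: [[0.826, 0.564, 0.003], [0.564, -0.826, 0.002], [0.004, 0.0, -1.0]]
contact_force: [2.3, 7.0, 2.3]
finger_gap: 0.633
finger_force: 30.0
```

jog_arm(commands=[[0.4,0,0,0,0,0,0.15],[0.4,0,0,0,0,0,0.3],[0.4,0,0,0,0,0,0.45],[0.4,0,0,0,0,0,0.6],[0.4,0,0,0,0,0,0.75],[0.4,0,0,0,0,0,0.8],[0.4,0,0,0,0,0,0.8],[0.4,0,0,0,0,0,0.8]])

```text
t: 15.75
position: [551.2, -113.1, 62.7]
orientation: [[0.98, 0.199, 0.003], [0.199, -0.98, 0.001], [0.004, -0.0, -1.0]]
contact_force: [2.9, 5.8, 1.2]
finger_gap: 0.633
finger_force: 30.0
```

```bash
python3 - <<'E'
from h import *
T=shot('top','t5.png')['pixels'];S=shot('side','s5.png')['pixels']
a=cv2.resize(T[155:205,215:315],(800,400),interpolation=2)
cv2.imwrite('pics/e.png',a); print(np.round(manip.sense()['q'],2))
for f in('t2','t4','t5'):
    im=cv2.imread(f'pics/{f}.png'); m=cv2.inRange(cv2.cvtColor(im,cv2.COLOR_BGR2HSV),(15,110,120),(35,255,255)); m[:155]=0;m[205:]=0;m[:,:215]=0;m[:,300:]=0
    m[:178]=0;m[188:]=0;n,l,s,ce=cv2.connectedComponentsWithStats(m); print(f,[s[i].tolist() for i in range(1,n) if s[i,4]>4])
E
```

```text
[-0.41  0.22  1.88  0.    1.05  0.96]
t2 [[230, 178, 31, 10, 242], [276, 183, 5, 5, 22]]
t4 [[234, 178, 27, 10, 198], [276, 183, 9, 5, 37]]
t5 [[246, 178, 15, 9, 100], [276, 183, 19, 5, 64], [245, 186, 3, 2, 5]]
```

View pics/e.png

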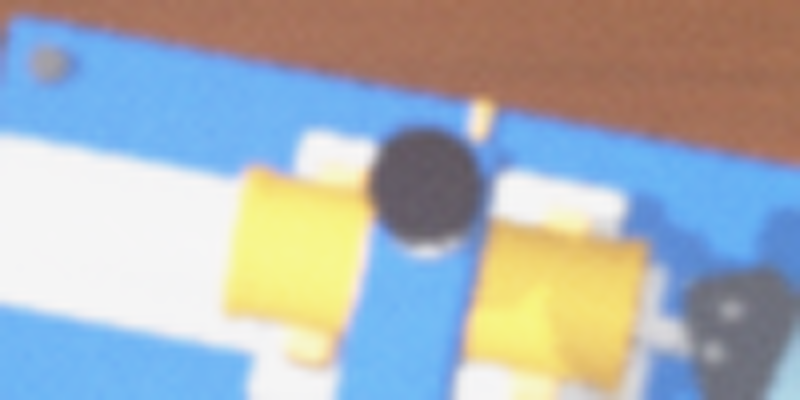

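The crop (8x, offset 215,155) shows the pointer still hidden under the cap at about (425,185), with the index at (482,118). I'll release, raise, and check the side view.

jog_arm(commands=[[0.65,0,0,0,0,0,0],[0.75,0,0,0,0,0,0],[0.9,0,0,0,0,0,0],[1,0,0,0,0,0,0],[1,0,0,0,0,0,0],[1,0,0,-0.2,0,0,0],[1,0,0,-0.4,0,0,0],[1,0,0,-0.6,0,0,0]])

```text
t: 16.65
position: [549.6, -114.0, 123.0]
orientation: [[0.98, 0.199, -0.0], [0.199, -0.98, -0.0], [-0.0, -0.0, -1.0]]
contact_force: [-0.3, -0.3, 0.9]
finger_gap: 1.001
finger_force: 0.0
```

jog_arm(commands=[[1,0,0,-0.3,0,0,0],[1,0,0,-0.6,0,0,0],[1,0,0,-1,0,0,0],[1,0,0,-1,0,0,0],[1,0,0,-1,0,0,0],[1,0,0,-1,0,0,0],[1,0,0,-1,0,0,0],[1,0,0,-1,0,0,0]])

```text
t: 17.45
position: [549.2, -113.6, 221.0]
orientation: [[0.98, 0.199, -0.002], [0.199, -0.98, 0.001], [-0.002, -0.001, -1.0]]
contact_force: [0.2, 0.3, 1.2]
finger_gap: 1.0
finger_force: 0.0
```

```bash
python3 - <<'E'
from h import *
S=shot('side','s6.png')['pixels']
cv2.imwrite('pics/f.png',cv2.resize(S[165:265,260:340],(640,600),interpolation=2)[:,:])
E
```

```text
(no output)
```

View pics/f.png

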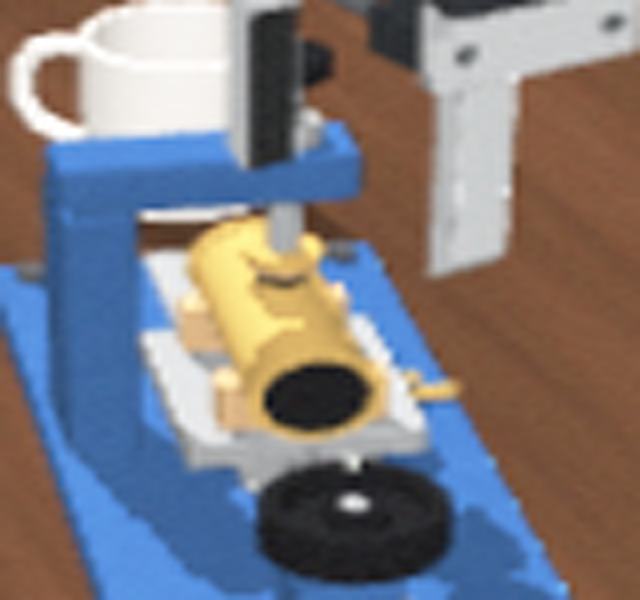

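The crop (8x by 6x, offset 260,165) shows the pointer at about (410,379), nearly in line with the index bar at (415–460,390). Now for the remaining gap.

```bash
python3 - <<'E'
from tri import *
S=shot('side','s7.png')
im=S['pixels']; hsv=cv2.cvtColor(im,cv2.COLOR_BGR2HSV)
for f in('s2','s7'):
    im=cv2.imread(f'pics/{f}.png');h=cv2.cvtColor(im,cv2.COLOR_BGR2HSV); m=cv2.inRange(h,(10,60,110),(32,255,255)); m[:215]=0;m[236:]=0;m[:,:306]=0;m[:,322:]=0
    n,l,s,ce=cv2.connectedComponentsWithStats(m,connectivity=8)
    for i in range(1,n):
        if s[i,4]>1: print(f,s[i],ce[i].round(1),[((plane(S,ce[i],z)[:2]-c)@B).round(1).tolist() for z in(24,28,32)])
    print((h[224:234,306:320,1]))
for X in((46,0),(52,0),(58,0)): print(proj(S,np.r_[c+B@np.array(X),31.6]).round(1),proj(S,np.r_[c+B@np.array(X),24]).round(1))
E
```

```text
s2 [311 215  11  21 154] [317.3 223.2] [[72.9, 32.1], [71.3, 26.0], [69.7, 19.9]]
s2 [308 221   2   2   3] [308.3 221.3] [[49.3, 46.7], [47.9, 40.6], [46.4, 34.4]]
[[  5   4  19 157 157 158 156 144  48 132 133 127 129 134]
 [  5   2   9 119 156 157 159 152  94 130 133 132 136 133]
 [  5   2   3  39 156 158 158 155 137  60 131 132 132 133]
 [  4   2   2  10 122 155 157 158 152  83 130 138 131 131]
 [  4   3   2   5  34 155 144 114  94  11 115 134 130 130]
 [  4   5   2   3   6  19  42  60  60  93 121 132 132 132]
 [  5   7   7   3  27 136 127 129 131 127 111 131 124 129]
 [  6   6   4   6   1  38  67  51  50  38   6  89 132 131]
 [  6   4   6   3  24 122 139 157 157 158 150  91 131 133]
 [ 31  43  44  50  65 154 156 153 157 154 156 137  64 130]]
s7 [311 215  11  21 157] [317.2 223.3] [[72.4, 31.7], [70.9, 25.6], [69.3, 19.5]]
s7 [306 225   3  10  20] [306.6 229.6] [[34.8, 4.3], [33.4, -1.6], [32.0, -7.6]]
[[ 25   8  19 156 158 154 154 141  50 130 127 134 127 131]
 [ 95  42   4 124 159 154 155 152  95 127 132 131 129 135]
 [118  72  23  41  98  68 123 157 139  64 124 134 136 131]
 [126 101  39   0  40  75  10 156 150  89 124 132 131 131]
 [131 122  64   2  21  79  24 113  95  11 109 135 132 132]
 [126 122  58   2   1  49  71  61  63  92 124 134 131 133]
 [124 118  49   1   3  96 133 129 133 128 112 132 126 132]
 [127 118  46   2   1  28  68  55  50  36   4  90 125 129]
 [130 112  44   3   2   7  92 155 157 157 152  91 127 130]
 [128 106  44   2   2   6  40 153 156 155 156 137  58 129]]
[310.8 227.9] [310.7 230.1]
[312.9 227.6] [312.8 229.9]
[314.9 227.4] [314.8 229.7]
```

```bash
python3 - <<'E'
from tri import *
T=shot('top','t8.png');S=shot('side','s8.png')
def cen(im,box):
    u0,u1,v0,v1=box; p=im[v0:v1,u0:u1].astype(float); w=p[...,2]-p[...,0]; w=np.clip(w-np.median(w)-25,0,None)*(p[...,2]>p[...,0]+0)
    V,U=np.mgrid[v0:v1,u0:u1]; return np.array([(w*U).sum(),(w*V).sum()])/w.sum(), (p[...,2]-p[...,0]).astype(int)
ims=[cv2.imread(f'pics/{f}.png') for f in('top1','t2','t3')]; A=np.mean(ims,0)
e=(A[...,2]-A[...,0]).astype(int); print(e[165:176,256:264]); print(e[164:175,271:280])
g=A.max(2).astype(int); print(g[179:192,248:262])
np.save('A.npy',A)
E
```

```text
[[-118 -113 -100  -83  -64  -42  -23   -5]
 [-133 -133 -131 -128 -126 -121 -113 -102]
 [-133 -134 -131 -130 -131 -132 -133 -131]
 [-133 -133 -127 -109 -107 -120 -132 -132]
 [-130 -130 -107  -55  -50  -92 -127 -133]
 [-120 -123  -74    3    5  -67 -122 -130]
 [ -69  -84  -41   24   15  -61 -116 -117]
 [  -9  -17   -4   18    4  -47  -83  -58]
 [   0    0    0    1    0  -11  -26  -14]
 [   0    0    0    0    0   -2   -4   -3]
 [   0    0    0    0    0    0   -2   -3]]
[[  67   68   67   68   69   67   68   70   68]
 [  68   69   68   70   71   69   70   68   69]
 [  38   47   54   67   74   71   70   69   71]
 [ -52  -39   -6   53   88   77   58   56   59]
 [-126 -119  -68   31   81   67   12   -8    0]
 [-135 -132  -70   20   61   16  -68 -102  -98]
 [-131 -125  -53   28   53  -27 -113 -133 -135]
 [ -99 -110  -46   35   40  -60 -127 -136 -137]
 [ -37  -65  -55  -13  -35  -95 -132 -137 -137]
 [  -7  -23  -56  -86 -109 -125 -134 -138 -137]
 [  -3   -8  -29  -82 -126 -130 -129 -134 -137]]
[[247 247 247 246 246 246 246 245 243 241 239 232 205 147]
 [247 247 247 247 247 247 246 245 245 245 244 241 225 172]
 [247 247 247 247 247 242 224 223 236 244 244 242 236 198]
 [247 247 247 245 222 174 140 139 177 230 245 244 235 191]
 [247 247 247 232 154 109 104 104 118 192 243 245 229 214]
 [247 247 247 221 137 103 103 103 105 165 237 243 221 232]
 [247 247 247 219 134 104 103 105 106 168 238 244 219 238]
 [247 247 247 236 165 115 105 106 118 191 243 243 222 242]
 [247 247 247 246 218 161 135 136 164 220 242 238 227 243]
 [247 247 247 247 243 228 215 212 224 237 241 230 230 243]
 [247 247 247 247 247 246 245 244 245 246 245 231 235 243]
 [247 247 247 247 247 247 247 247 247 247 247 239 239 243]
 [247 247 247 247 247 247 247 247 247 247 247 236 241 244]]
```

```bash
python3 - <<'E'
from tri import *
T=shot('top','t9.png')
f=lambda u,z:((plane(T,u,z)[:2]-c)@B).round(2)
for z in(24,28,32): print(z,'ptr',f((259.5,170),z),'idx',f((274.6,170.5),z))
for z in(85,92,100,110): print(z,f((254.75,184.5),z))
A=np.load('A.npy'); g=A.max(2); m=(g<165).astype(np.uint8); w=np.zeros_like(m); cv2.circle(w,(268,178),11,1,-1); cv2.circle(w,(338,207),17,1,-1); m&=w
n,l,s,ce=cv2.connectedComponentsWithStats(m)
for i in range(1,n):
  if s[i,4]>50:
    e=cv2.fitEllipse(cv2.convexHull(cv2.findContours((l==i).astype(np.uint8),0,1)[0][0])); print(s[i],e,f(e[0],209),f(e[0],84))
E
```

```text
24 ptr [51.17 36.91] idx [57.37  0.21]
28 ptr [50.34 36.54] idx [ 5.652e+01 -4.000e-02]
32 ptr [49.51 36.18] idx [55.67 -0.28]
85 [ 2.47 35.09]
92 [ 1.23 34.43]
100 [-0.19 33.68]
110 [-1.97 32.75]
[261 171  15  14 171] ((267.95306396484375, 177.93377685546875), (14.178796768188477, 15.132801055908203), 145.36732482910156) [-0.35 -0.68] [24.11  8.17]
[325 194  27  26 531] ((337.8999328613281, 206.75482177734375), (25.853029251098633, 26.801359176635742), 69.2833480834961) [ -30.91 -155.13] [ -10.07 -164.53]
```

```bash
python3 - <<'E'
from tri import *
im=np.mean([cv2.imread(f'pics/{f}.png') for f in('t8','t9')],0); A=np.load('A.npy')
for k in(im,A):
    e=(k[...,2]-k[...,0]).astype(int); print(e[165:178,267:281])
print(im[165:178,267:281].max(2).astype(int))
T=shot('top','t10.png')
for X in((46,0),(50,0),(54,0),(50,-2),(50,2)): print(X,proj(T,np.r_[c+B@np.array(X),31]).round(1))
E
```

```text
[[  46   51   59   62   67   67   68   69   70   71   70   69   72   72]
 [ -29  -14    6   25   39   45   55   67   74   72   70   70   71   71]
 [-115 -108  -90  -67  -49  -35   -4   53   87   76   60   55   60   62]
 [-132 -133 -128 -127 -121 -117  -68   33   83   66   14   -6    2   17]
 [-130 -132 -131 -134 -132 -129  -71   22   64   17  -63  -96  -93  -74]
 [-105 -105 -110 -120 -128 -124  -54   33   56  -24 -107 -131 -132 -129]
 [ -37  -35  -41  -62  -96 -108  -45   40   44  -54 -123 -135 -134 -134]
 [  -1    0   -2  -11  -33  -60  -52  -12  -30  -93 -130 -132 -135 -136]
 [  -1    0    2   -1   -4  -20  -50  -81 -107 -119 -128 -133 -135 -136]
 [   0    0    0    1    0   -4  -24  -77 -119 -124 -116 -120 -131 -134]
 [   0   -1    0    0    0   -1   -8  -54 -111 -116  -96  -95 -111 -119]
 [   0    0    0    2    0    1   -3  -34  -89  -95  -60  -46  -50  -61]
 [  -1   -1   -1    1   -1    0    0  -18  -60  -58  -24   -6   -3   -6]]
[[  46   53   59   64   68   69   68   70   71   69   70   68   69   70]
 [ -31  -16    5   23   38   47   54   67   74   71   70   69   71   71]
 [-1
[... 978 characters left out ...]
[238 238 235 232 229 228 222 221 232 200 151 143 143 143]
 [234 234 235 238 239 240 236 234 235 189 188 206 210 195]
 [206 206 211 223 233 237 234 239 233 191 217 232 237 235]
 [131 131 136 158 192 218 220 234 221 201 228 239 241 240]
 [ 94  94  95 104 128 160 187 194 199 212 231 240 241 241]
 [ 95  92  93  94  98 113 152 198 221 223 227 235 240 240]
 [ 93  97  95  93  93  98 118 175 222 224 214 218 234 240]
 [ 95  96  93  91  92  94 101 149 210 217 201 209 230 240]
 [ 97  95  95  94  93  93  96 130 187 204 204 220 233 239]
 [ 97  96  96  94  96  94  95 112 153 184 220 237 241 241]]
(46, 0) [273.7 174.4]
(50, 0) [274.  172.8]
(54, 0) [274.4 171.2]
(50, -2) [274.8 173. ]
(50, 2) [273.2 172.6]
```

```bash
python3 - <<'E'
from tri import *
T=shot('top','t11.png'); A=np.load('A.npy').astype(np.uint8); im=T['pixels']
def track(box):
    u0,u1,v0,v1=box; up=lambda k:cv2.resize(k,None,fx=8,fy=8,interpolation=cv2.INTER_CUBIC)
    t=up(A[v0:v1,u0:u1]); r=cv2.matchTemplate(up(im[v0-2:v1+8,u0+8:u1+22]),t,cv2.TM_CCOEFF_NORMED); _,mx,_,lc=cv2.minMaxLoc(r)
    return lc[0]/8+8,lc[1]/8-2,mx
for b,z in(((224,240,172,196),85),((226,238,174,192),85)):
    du,dv,mx=track(b); p=((b[0]+b[1])/2,(b[2]+b[3])/2); q=(p[0]+du,p[1]+dv)
    print(du,dv,mx,((plane(T,p,z)-plane(T,q,z))[:2]@B).round(2))
# wheel tick
w=im[190:224,320:356].max(2); V,U=np.mgrid[190:224,320:356]; 
for k in(A,im):
    g=k.max(2).astype(float); s=cv2.warpPolar(g[186:228,316:360],(20,360),(21.9,20.75),20,0); print(np.round(s[::15,8:14].mean(1)).astype(int).tolist())
E
```

```text
14.125 2.75 0.995329737663269 [-0.23 33.7 ]
14.125 2.875 0.9938388466835022 [ 0.07 33.77]
[179, 106, 101, 106, 102, 106, 115, 101, 106, 99, 100, 105, 99, 109, 103, 104, 114, 99, 94, 101, 110, 96, 96, 96]
[208, 212, 212, 220, 224, 220, 207, 206, 205, 215, 218, 218, 223, 225, 232, 230, 204, 218, 243, 247, 247, 245, 205, 192]
```

```bash
python3 - <<'E'
from h import *
A=np.load('A.npy').astype(np.uint8); im=cv2.imread('pics/t11.png')
f=lambda k,b:cv2.resize(k[b[2]:b[3],b[0]:b[1]],(390,290),interpolation=0)
S=[cv2.imread(f'pics/{n}.png') for n in('s2','s7')]
bt=(252,291,160,189); bs=(297,326,212,236)
cv2.imwrite('pics/g.png',np.vstack([np.hstack([f(A,bt),f(im,bt)]),np.hstack([f(s,bs) for s in S])]))
E
```

```text
(no output)
```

View pics/g.png

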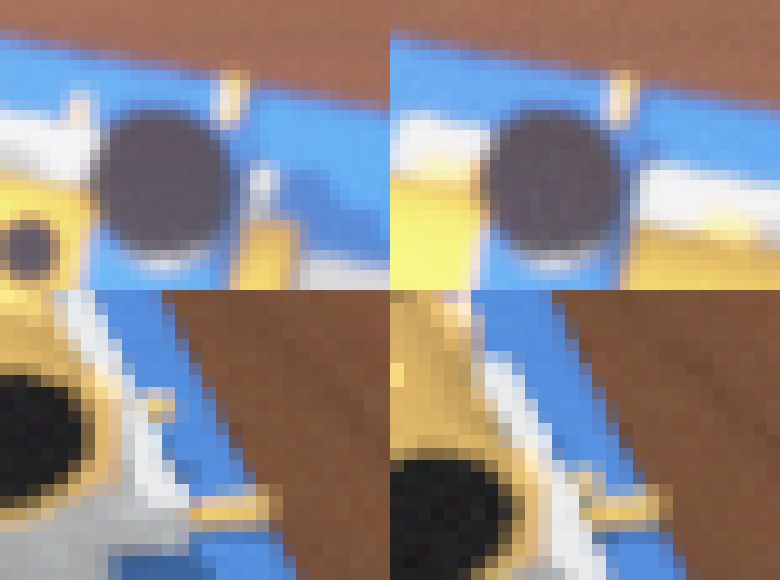

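The top panels show the pointer now under the cap and overarm edge. The side panels show it almost at the index, and I estimate about 1.5 mm remains. I'll regrip, turn 0.15 rad more, and release.

jog_arm(commands=[[1,0,0,0.2,0,0,0],[1,0,0,0.4,0,0,0],[1,0,0,0.6,0,0,0],[1,0,0,0.8,0,0,0],[1,0,0,1,0,0,0],[1,0,0,1,0,0,0],[1,0,0,1,0,0,0],[1,0,0,1,0,0,0]])

```text
t: 18.6
position: [550.8, -114.2, 124.0]
orientation: [[0.98, 0.199, 0.002], [0.199, -0.98, -0.001], [0.002, 0.001, -1.0]]
contact_force: [-0.8, 0.6, -0.0]
finger_gap: 0.997
finger_force: 0.0
```

jog_arm(commands=[[1,0,0,0.2,0,0,0],[1,0,0,0.4,0,0,0],[1,0,0,0.6,0,0,0],[1,0,0,0.6,0,0,0],[0.8,0,0,0.6,0,0,0],[0.7,0,0,0.6,0,0,0],[0.65,0,0,0.6,0,0,0],[0.6,0,0,0.6,0,0,0]])

```text
t: 19.4
position: [550.5, -114.1, 63.5]
orientation: [[0.98, 0.199, 0.002], [0.199, -0.98, -0.001], [0.001, 0.001, -1.0]]
contact_force: [0.7, -0.1, 0.0]
finger_gap: 0.696
finger_force: 0.0
```

jog_arm(commands=[[0.5,0,0,0,0,0,0],[0.4,0,0,0,0,0,0],[0.4,0,0,0,0,0,0],[0.4,0,0,0,0,0,0.1],[0.4,0,0,0,0,0,0.2],[0.4,0,0,0,0,0,0.3],[0.4,0,0,0,0,0,0.3],[0.4,0,0,0,0,0,0.3]])

```text
t: 20.2
position: [550.1, -113.2, 63.1]
orientation: [[0.999, 0.051, 0.0], [0.051, -0.999, 0.001], [0.0, -0.001, -1.0]]
contact_force: [-0.8, 4.3, 5.1]
finger_gap: 0.632
finger_force: 30.0
```

jog_arm(commands=[[0.65,0,0,0,0,0,0],[0.75,0,0,0,0,0,0],[0.9,0,0,0,0,0,0],[1,0,0,0,0,0,0],[1,0,0,0,0,0,0],[1,0,0,-0.2,0,0,0],[1,0,0,-0.4,0,0,0],[1,0,0,-0.6,0,0,0]])

```text
t: 21.0
position: [549.6, -113.9, 122.9]
orientation: [[0.999, 0.051, -0.001], [0.051, -0.999, -0.0], [-0.001, -0.0, -1.0]]
contact_force: [-0.0, -0.6, 0.1]
finger_gap: 1.002
finger_force: 0.0
```

jog_arm(commands=[[1,0,0,-0.3,0,0,0],[1,0,0,-0.6,0,0,0],[1,0,0,-1,0,0,0],[1,0,0,-1,0,0,0],[1,0,0,-1,0,0,0],[1,0,0,-1,0,0,0],[1,0,0,-1,0,0,0],[1,0,0,-1,0,0,0]])

```text
t: 21.8
position: [549.2, -113.6, 221.0]
orientation: [[0.999, 0.051, -0.002], [0.051, -0.999, 0.001], [-0.002, -0.001, -1.0]]
contact_force: [-0.5, -0.1, -0.1]
finger_gap: 1.001
finger_force: 0.0
```

jog_arm(commands=[[1,-0.3,0,-0.3,0,0,0],[1,-0.6,0,-0.6,0,0,0],[1,-1,0,-1,0,0,0],[1,-1,0,-1,0,0,0],[0.5,-1,0,-1,0,0,0],[0,-1,0,-1,0,0,0],[0,-1,0,-1,0,0,0],[0,-1,0,-1,0,0,0]])

```text
t: 22.6
position: [450.0, -118.6, 320.6]
orientation: [[0.999, 0.051, -0.003], [0.051, -0.999, 0.002], [-0.003, -0.002, -1.0]]
contact_force: [-0.7, -0.2, -0.3]
finger_gap: 0.696
finger_force: 0.0
```

```bash
python3 - <<'E'
from tri import *
T=shot('top','t12.png'); S=shot('side','s12.png'); A=np.load('A.npy').astype(np.uint8); im=T['pixels']
u0,u1,v0,v1=224,240,172,196; up=lambda k:cv2.resize(k,None,fx=8,fy=8,interpolation=cv2.INTER_CUBIC)
r=cv2.matchTemplate(up(im[v0-2:v1+8,u0+8:u1+22]),up(A[v0:v1,u0:u1]),cv2.TM_CCOEFF_NORMED); _,mx,_,lc=cv2.minMaxLoc(r); du,dv=lc[0]/8+8,lc[1]/8-2
p=(232,184); print(du,dv,mx,((plane(T,p,85)-plane(T,(p[0]+du,p[1]+dv),85))[:2]@B).round(2))
f=lambda k,b:cv2.resize(k[b[2]:b[3],b[0]:b[1]],(390,500),interpolation=2)
cv2.imwrite('pics/i.png',np.hstack([cv2.resize(S['pixels'][195:240,285:325],(400,450),interpolation=2),cv2.resize(im[160:205,255:295],(400,450),interpolation=2)]))
E
```

```text
14.75 2.875 0.996185839176178 [-0.23 35.19]
```

View pics/i.png

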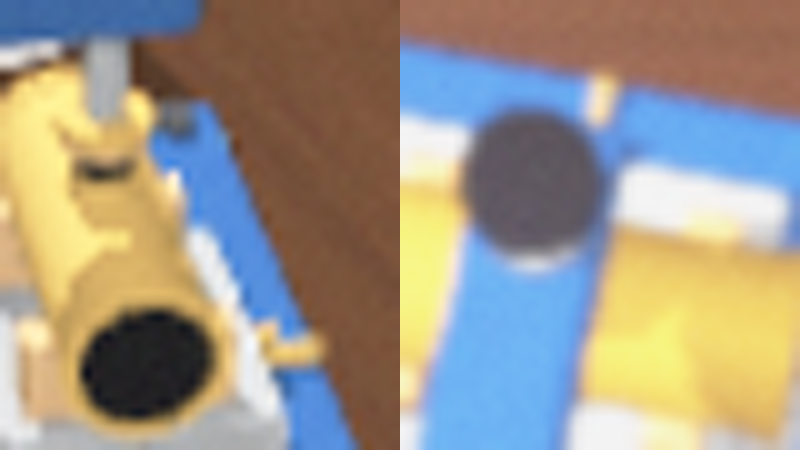

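The side crop (left, 10x, offset 285,195) shows the pointer tip at (265,330) meeting the index bar at (275–325,350), with the chimney at (103,168) below the pad on the stem axis at 107. Tube travel is 35.2–35.5 mm, against an estimated need of 34.5–36.3 mm. It is centred, so next is the plunger.

```bash
python3 -c "
from plan import *
plan([(590.2,47.2,300,.051),(590.2,47.2,220,.051)])"
```

```text
now [ 450.1 -118.7  321.3] 0.051 [-0.5  -0.28  1.87 -0.    1.56  1.02]
[0.94, -1.0, 0.13] 0.0 -> [539. -14. 308.] 0.05
[0.54, -0.59, 0.08] 0.0 -> [590.  48. 300.] 0.05
[0.0, 0.0, 0.8] 0.0 -> [590.  48. 220.] 0.05
```

jog_arm(commands=[[0,0.3,-0.3,0,0,0,0],[0,0.6,-0.6,0.1,0,0,0],[0,0.94,-1,0.13,0,0,0],[0,0.94,-1,0.13,0,0,0],[0,0.94,-1,0.13,0,0,0],[0,0.94,-1,0.13,0,0,0],[0,0.94,-1,0.13,0,0,0],[0,0.94,-1,0.13,0,0,0]])

```text
t: 23.5
position: [538.5, -15.3, 309.8]
orientation: [[0.999, 0.049, 0.001], [0.049, -0.999, -0.0], [0.001, 0.0, -1.0]]
contact_force: [0.3, 0.6, 0.4]
finger_gap: 0.002
finger_force: 0.0
```

jog_arm(commands=[[0,0.3,-0.3,0.08,0,0,0],[0,0.54,-0.59,0.08,0,0,0],[0,0.54,-0.59,0.08,0,0,0],[0,0.54,-0.59,0.08,0,0,0],[0,0.54,-0.59,0.08,0,0,0],[0,0.54,-0.59,0.08,0,0,0],[0,0.54,-0.59,0.08,0,0,0],[0,0.54,-0.59,0.08,0,0,0]])

```text
t: 24.3
position: [589.6, 46.9, 301.7]
orientation: [[0.999, 0.05, 0.0], [0.05, -0.999, -0.0], [0.0, 0.0, -1.0]]
contact_force: [0.7, -0.3, 0.5]
finger_gap: 0.006
finger_force: 0.0
```

jog_arm(commands=[[0,0,0,0.2,0,0,0],[0,0,0,0.4,0,0,0],[0,0,0,0.6,0,0,0],[0,0,0,0.7,0,0,0],[0,0,0,0.8,0,0,0],[0,0,0,0.8,0,0,0],[0,0,0,0.8,0,0,0],[0,0,0,0.8,0,0,0]])

```text
t: 25.1
position: [590.4, 47.3, 222.7]
orientation: [[0.999, 0.051, 0.002], [0.051, -0.999, -0.0], [0.002, 0.0, -1.0]]
contact_force: [0.4, 1.1, 0.3]
finger_gap: 0.005
finger_force: 0.0
```

```bash
python3 -c "
from plan import *
s=manip.sense(); print(s['contact_force'],s['finger_gap']); plan([(590.2,47.2,211,.051)])"
```

```text
[0.4286399  1.10680509 0.32830637] 0.0045555411482475165
now [590.4  47.3 222.7] 0.051 [-0.11  0.1   1.69 -0.    1.35  1.41]
[-0.0, 0.0, 0.12] -0.0 -> [590.  47. 211.] 0.05
```

jog_arm(commands=[[0,0,0,0.03,0,0,0],[0,0,0,0.06,0,0,0],[0,0,0,0.09,0,0,0],[0,0,0,0.12,0,0,0],[0,0,0,0.12,0,0,0],[0,0,0,0.12,0,0,0],[0,0,0,0.12,0,0,0],[0,0,0,0.12,0,0,0]])

```text
t: 25.9
position: [589.7, 47.3, 209.3]
orientation: [[0.999, 0.051, -0.0], [0.051, -0.999, 0.0], [-0.0, -0.0, -1.0]]
contact_force: [-0.5, -0.7, -0.3]
finger_gap: 0.003
finger_force: 0.0
```

jog_arm(commands=[[0,0,0,0.01,0,0,0],[0,0,0,0.02,0,0,0],[0,0,0,0.03,0,0,0],[0,0,0,0.04,0,0,0],[0,0,0,0.05,0,0,0],[0,0,0,0.05,0,0,0],[0,0,0,0.05,0,0,0],[0,0,0,0.05,0,0,0]])

```text
t: 26.7
position: [589.8, 47.4, 205.4]
orientation: [[0.999, 0.051, 0.0], [0.051, -0.999, -0.0], [0.0, 0.0, -1.0]]
contact_force: [-2.9, 0.7, 6.4]
finger_gap: 0.008
finger_force: 3.3
```

jog_arm(commands=[[0,0,0,0.01,0,0,0],[0,0,0,0.02,0,0,0],[0,0,0,0.03,0,0,0],[0,0,0,0.04,0,0,0],[0,0,0,0.04,0,0,0],[0,0,0,0.04,0,0,0],[0,0,0,0.04,0,0,0],[0,0,0,0.04,0,0,0]])

```text
t: 27.5
position: [589.9, 47.4, 202.1]
orientation: [[0.999, 0.051, 0.0], [0.051, -0.999, -0.0], [0.0, 0.0, -1.0]]
contact_force: [-4.4, 0.2, 9.3]
finger_gap: 0.007
finger_force: 4.8
```

```bash
python3 -c "
from h import *
for i in range(4):
  S=shot('side','s13.png'); s=manip.sense(); print(np.round(s['position'],2),np.round(s['contact_force'],2))
cv2.imwrite('pics/j.png',cv2.resize(S['pixels'][155:240,265:325],(480,600),interpolation=2))"
```

```text
[589.87  47.38 202.16] [-5.49  0.51  8.81]
[589.85  47.36 202.12] [-4.61  0.29 10.49]
[589.87  47.35 202.14] [-5.52 -0.42  9.06]
[589.85  47.35 202.12] [-5.06  1.95  9.66]
```

View pics/j.png

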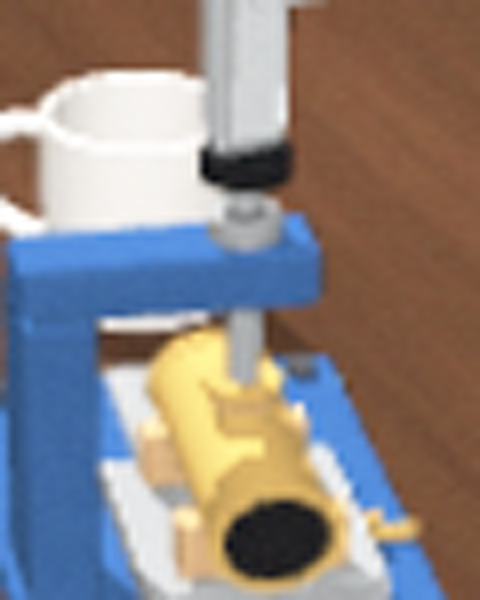

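The plunger is about 6.9 mm down (TCP 202.1 mm against 209 mm up), and the cap, stem and pad sit in line over the chimney. I'll press about 1.2 mm more.

jog_arm(commands=[[0,0,0,0.005,0,0,0],[0,0,0,0.01,0,0,0],[0,0,0,0.015,0,0,0],[0,0,0,0.015,0,0,0],[0,0,0,0.015,0,0,0],[0,0,0,0.015,0,0,0],[0,0,0,0.015,0,0,0],[0,0,0,0.015,0,0,0]])

```text
t: 28.5
position: [589.9, 47.4, 200.9]
orientation: [[0.999, 0.051, 0.001], [0.051, -0.999, -0.0], [0.001, 0.0, -1.0]]
contact_force: [-5.7, 0.8, 11.3]
finger_gap: 0.005
finger_force: 5.4
```

```bash
python3 -c "
from h import *
for i in range(4):
  S=shot('side','s14.png'); s=manip.sense(); print(np.round(s['position'],2),np.round(s['contact_force'],2))"
```

```text
[589.86  47.36 200.9 ] [-6.2  0.8  9.9]
[589.88  47.37 200.92] [-5.23  0.36 10.1 ]
[589.89  47.36 200.91] [-5.93  0.07 10.79]
[589.87  47.36 200.89] [-4.51  0.51 10.97]
```

```bash
python3 -c "
from rig import manip
print(manip.sign_off())"
```

```text
the job is handed in; nothing more can be done
None
```

I handed the job in at about 29 s with the tone hole under the pad to within about 1 mm (the arm hid pointer and index from exact measurement) and the arm holding the plunger about 8.1 mm down; the mug, jar and screwdriver were not touched.

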